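# Drive a cooler arm's cotter home

### The arm

A 6-joint arm with a two-finger parallel gripper is mounted at the origin on the work surface. World frame = base frame: x ahead of the robot, y to its left, z up, the work surface at z = 0. Lengths are in m, angles in rad, forces in N, time in s.
With the tool pointing down it reaches from about 0.25 to 0.725 m from the base axis. Payload 4 kg.
Tool frame: the origin (TCP) lies midway between the tips of the shut fingers; the grasp point (between the pads) lies bot.tcp_to_grasp behind it (bot.tcp_to_grasp is the distance from the TCP to the grasp point, in m); z points along the fingers, y is the line along which they close (so a half turn about z gives the same grasp; the last joint's range is limited). The gripper opens to 85 mm and grips with 20 to 120 N. Pads are 22 mm wide; open, the fingers measure 114 mm over their backs; the gripper's body (76 mm by 85 mm) begins 54 mm behind the grasp point. The pads swing forward as they close: fully open they stand 13 mm farther back than shut.
Start: joints at [-1.126, 0.241, 0.005, 1.335, 0, 1.571], TCP at [0.215, -0.451, 0.231] pointing down, gripper open.
Joint ranges: [-2.72, 2.72], [-1.05, 1.87], [-1.09, 1.28], [-1.99, 2.15], [-1.42, 1.44], [-3.14, 3.14]. Speed limits (rad/s): [2.79, 2.79, 3.14, 3.14, 3.14, 3.14].

### API

Orientations are given as a unit quaternion [x, y, z, w].
In Python, from workcell import readout, camera, bot gives the robot as it stands. The module is installed in compiled form; this text tells all that it offers.
- The arm moves only by the tool jog_arm, never from a script. Its argument "motion" is a list of rows, each an object of numbers: "x", "y", "z": the shift along the tool's x, y, z in mm; "spin": the turn about the tool's z in degrees; "fingers": the closure, from -1 (fully open) to 1 (shut). A call has 1 to 8 rows; each row is the pose to reach, as a shift and turn from the pose commanded when the call began, along the tool's axes at that moment; what a row does not reach only later rows make up. A row lasts 1/8 s, in which the tool goes at most 62.5 mm and 10.7 degrees, less where a joint would pass 70% of its speed; a pose out of reach is approached as far as the arm can. A call with a gripper value outside its range is refused whole. The fingers move at their own pace and stop on an object; the grip force is fixed at half the most. Time passes only in rows, so rows that repeat a pose let the fingers close. It gives the time, the measured TCP pose, the force, the opening and the grip force at its end, in the units of the state.
- readout.get_obs(): the state, without advancing time (a new reading comes with each control period).
- camera(name): name is "scene" or "top" or "wrist"; returns a dict with "pixels" (400x640x3 uint8, red, green, blue), "K" (3x3 intrinsics, pixels), "dist" ([k1, k2, p1, p2, k3] as OpenCV has them; the pictures are not rectified), "rvec" (rotation vector, rad) and "tvec" (3), from world to camera coordinates, as OpenCV has them. Camera axes: x right, y down, z forward; pixel columns grow to the right and rows downward; lengths in m; the calibration is good to about 2 mm. A picture is of the moment at which its call begins. There is no depth.
- bot.job_done(): hands the job in; it is judged then, once.
The state is a dict: "clock": time; "joint_pos": joint angles; "joint_vel": joint speeds; "tau": joint torques, N m; "eef_pos": TCP position; "tool_rot": TCP orientation; "ft_force": force on the tool from outside, world axes, zero at the start; "ft_torque": the same for the moment, N m; "grip_width": finger opening in m; "grasp_force": force on a finger pad.
Only numpy, scipy, OpenCV 4.12 (cv2) and the standard library are available. Lean on these libraries where they do the work, as an engineer would, in place of code of your own. Each camera call takes 0.05 s, during which the arm holds its last target. There are 200 camera calls.

### The job

Refit the stirrer arm of the bean cooler: take the flat steel cotter out of the wooden pin block, start it by hand, thin end down, in the slot on top of the hub and let go of it. Then take the mallet and tap the cotter down with light blows, a few millimetres at a time and lifting the mallet clear between them, until it goes no further and has drawn the arm tight; only the mallet may drive it, and never hit it hard or force it on once it has stopped, or the hub cracks. Stand or lay the mallet back on the bench and leave everything else where it is.

Things in the scene. Friction and masses are not known exactly. Their poses are not given: they have to be found in the camera images.
- cooler: the bean cooler, fixed: a round steel dish, 316 mm across at its rim (98 mm up), 244 mm at its perforated floor (45 mm up), with a steel stirrer hub 72 mm across in the middle, flat top 125 mm up. Origin on the bench under the hub; x along the arm being refitted. A bar with a wooden paddle leaves the hub both ways; only the cotter ever rises above the hub's top
- slot (a point): middle of the mouth of the cotter slot in the hub's top. z up, x along the arm, away from the hub. The mouth is 16.4 mm wide (y); the cotter goes between the hub's wall on the +x side (6.25 mm from here) and the dark tail of the arm's spigot on the -x side (5.7 to 9.8 mm from here at the start), which is flush with the hub's top. Both slope like the cotter. Slot 75 mm deep
- cotter: flat steel wedge, 98 mm long, 170 g, standing in the pin block, thin end 10 mm above the bench. Origin at the middle of the thin end, z up to the head. Flat sides 14 mm apart (y), nose (lowest 8 mm) narrowing to 9 mm. Width (x) grows from 9 to 21 mm at 78 mm up, alike both ways (half a turn makes no difference); above that a 20 mm head, 21 x 14 mm. In the slot its x lies along the slot's x
- cotter_head (a point): middle of the cotter's flat top, 98 mm above its thin end: the place to hit. Started by hand the cotter stands by itself, 15 to 50 mm deep in the slot. 4 to 11 N then moves it on, some 20 to 26 mm in all, shifting 2 mm to the slot's -x; it does not spring back. It stops 44 to 68 mm deep: where differs each time and must be felt. Strokes at 30 to 40 mm/s that stop at 11 or 12 N are right
- draw (a joint): how far the arm is drawn into the hub, in m: 0 to 0.001 at the start, 0.004 when it is tight and goes no further. Driving the cotter 6.5 mm draws it 1 mm. Its fit is stiff; it stays where it is left
- hub_wall (a joint): how far the hub's slot wall is spread by the cotter, in m: elastic, 0.00001 per N of sideways wedging load, about 0.00005 while the cotter is being driven, 0.0002 to 0.0003 after good last taps. Beyond 0.0004 (some 35 N or more pressed on the cotter after it has stopped, or hard blows) the hub cracks
- paddle_arm: the arm being refitted: steel bar 16 mm thick, 95 mm above the bench, from the hub out to 124 mm, a wooden paddle under its end. Origin on the bench under the hub, x outwards along the bar. It is to be moved by the cotter alone: do not push it with robot or mallet
- mallet: mallet, 0.38 kg: dark steel head with white faces, 44 mm thick (41 in its middle part), 80 mm long, standing on one face; wooden handle 14 to 21 mm thick, level, 40 mm up, reaching 156 mm from the head's axis. Origin at the middle of the lower face, z up, x along the handle away from the head. Held from above by the head's upper half, a finger either side of the handle, it hits with its lower face
- mallet_mid (a point): the middle of the mallet's head, 40 mm above its lower face
- pin_block: fixed oak block, 120 mm (x) by 70 mm (y), 45 mm high. Origin at the middle of its underside. The cotter stands in a pocket 35 mm deep, 28 mm from the middle towards -x, its x along the block's x; a round taper pin stands in a hole 36 mm towards +x
- taper_pin: bystander: a round steel pin, 12 mm thick, 75 mm long, standing in the pin block; leave it
- brush: bystander: hand brush, 190 mm long, lying
- wrench: bystander: steel wrench, 170 mm long, lying
- spoon: bystander: sample spoon, 180 mm long, lying
- cup: bystander: steel cup, 76 mm across, 75 mm high
- bowl: bystander: white cupping bowl, 110 mm across, 55 mm high
- jar: bystander: brown glass jar, 68 mm across, 100 mm high
- key_bar: bystander: straight steel bar, 60 x 14 x 12 mm, lying on the bench (not the cotter)
There are look-alikes about, which are no part of the job. Leave any red look-alike of the mallet alone. What is shaped like the cotter but red or turquoise is not meant.

How it is judged:
By the outcome, as a careful person would: the job done as asked, in the order asked, and still so for the second after the job is handed in, with the robot touching nothing.
It also fails if it takes over 64 s, if anything falls off the work surface, if the arm or the gripper's body presses on something with over 40 N, if the wrist force passes 120 N, or if a joint passes its speed limit or range.

## Working session

There is one attempt and no reset: what is moved stays moved. The work goes in short steps, Python scripts to look and compute and a tool call to move; the robot and the scene stay as the last step left them, time stands still between calls to the robot, and variables do not carry over. Pictures are saved under pics/ and viewed, at most 12 in all, crops included, and the job is handed in when it is done.

Besides the shell and the picture viewer there is one more tool, called after "Emit:" in YAML: its name, and indented under it one key for each argument. jog_arm: Moves the arm, as the interface text tells. Its arguments: {"type":"object","properties":{"motion":{"type":"array"}},"required":["motion"]}

```bash
mkdir -p pics; cat > h.py <<'E'
import numpy as np, cv2
from workcell import readout, camera, bot
def ray(c,uv):
    R=cv2.Rodrigues(np.array(c["rvec"],float))[0]; t=np.array(c["tvec"],float).ravel()
    p=cv2.undistortPoints(np.array(uv,float).reshape(-1,1,2),np.array(c["K"],float),np.array(c["dist"],float)).reshape(-1,2)
    d=np.c_[p,np.ones(len(p))]@R
    return -R.T@t,d
def onz(c,uv,z):
    o,d=ray(c,uv); return o+d*((z-o[2])/d[:,2])[:,None]
def proj(c,P):
    return cv2.projectPoints(np.array(P,float).reshape(-1,3),np.array(c["rvec"],float),np.array(c["tvec"],float),np.array(c["K"],float),np.array(c["dist"],float))[0].reshape(-1,2)
def save(c,n): cv2.imwrite(f"pics/{n}.png",cv2.cvtColor(c["pixels"],cv2.COLOR_RGB2BGR))
def crop(c,n,x0,y0,x1,y1,s): cv2.imwrite(f"pics/{n}.png",cv2.resize(cv2.cvtColor(c["pixels"][y0:y1,x0:x1],cv2.COLOR_RGB2BGR),None,fx=s,fy=s,interpolation=cv2.INTER_CUBIC))
E
python3 - <<'E'
from h import *
import pickle
a=camera("top");b=camera("scene")
pickle.dump((a,b),open("c.pkl","wb"))
im=np.vstack([a["pixels"],b["pixels"]])
save(a,"top");save(b,"scene")
o=readout.get_obs();print(o["clock"],o["eef_pos"],o["tool_rot"],o["ft_force"],o["grip_width"],bot.tcp_to_grasp)
for c in(a,b):print(ray(c,[[320,200]]))
E
```

```text
0.1 [ 0.21490005 -0.45083531  0.23051105] [ 9.75368864e-01  2.20578100e-01 -2.03170755e-04 -9.16355923e-04] [ 0.27812468 -0.46700688  0.4004232 ] 0.08550790473023695 0.0187
(array([ 0.20982259, -0.01770176,  1.50947307]), array([[ 0.16429199, -0.03163372, -0.98606757]]))
(array([1.48931085, 0.20524619, 0.91696192]), array([[-0.76779016, -0.18924943, -0.61225953]]))
```

View pics/top.png

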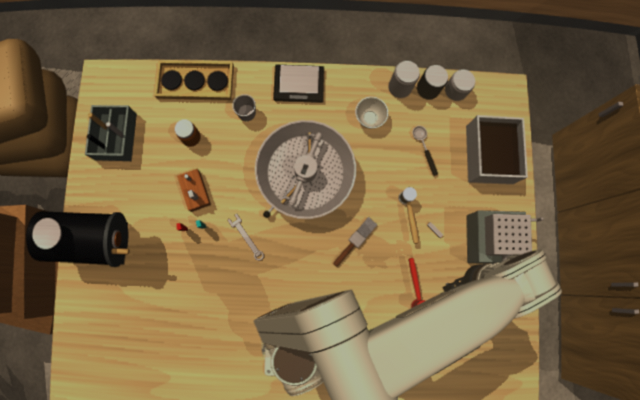

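View pics/scene.png

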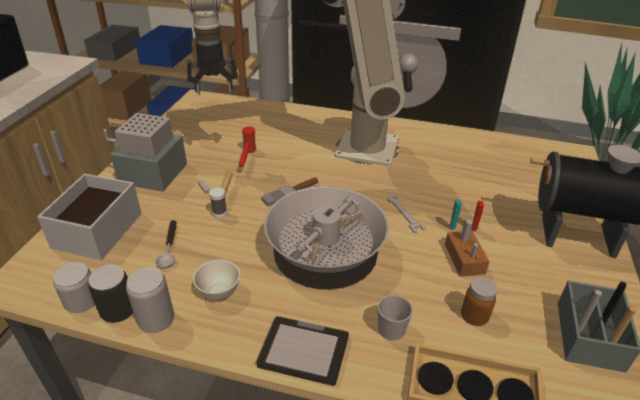

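Top view: the pin block is at (193,190), the cooler hub at (305,167), the dark and white mallet at (409,196) with its handle to (415,240). The red mallet at (417,270) and the red and turquoise wedges at (181,226) and (200,223) are look-alikes. In the scene view the block is at (466,250) and the mallet at (218,202). I'll make one enlarged montage to confirm.

```bash
python3 - <<'E'
from h import *
import pickle
a,b=pickle.load(open("c.pkl","rb"))
def cr(c,x,y,w,h,W,H): return cv2.resize(c["pixels"][y:y+h,x:x+w],(W,H),interpolation=cv2.INTER_CUBIC)
m=np.vstack([np.hstack([cr(a,170,160,50,50,300,300),cr(a,275,137,60,60,300,300),cr(a,385,180,50,75,200,300)]),
 np.hstack([cr(b,435,190,65,90,217,300),cr(b,270,180,120,90,400,300),cr(b,190,165,55,90,183,300)])])
cv2.imwrite("pics/m1.png",m[:,:,::-1])
E
```

```text
(no output)
```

View pics/m1.png

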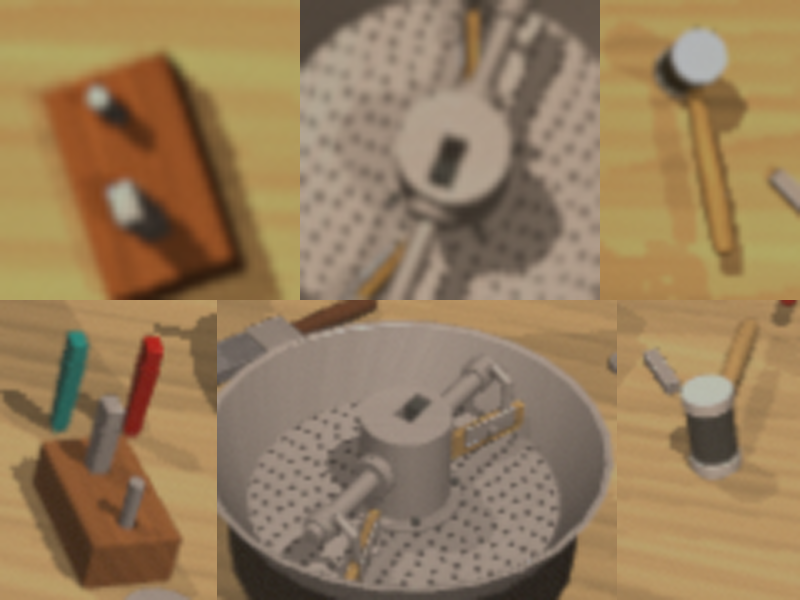

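The cotter is the larger square bar in the block (top ≈(190,193)), and the round taper pin is at (186,177). The slot is the dark patch on the hub (≈(305,169)), and the mallet is the dark one with white faces. Next I'll turn these into positions.

```bash
python3 - <<'E'
from h import *
import pickle
a,b=pickle.load(open("c.pkl","rb"))
T=lambda x,y:[170+x/6,160+y/6]
print("block left edge",onz(a,[T(42,92),T(110,300),T(165,53),T(240,268)],.045))
print("cotter",onz(a,[T(122,193)],.108),"pin",onz(a,[T(96,92)],.092))
print("hub",onz(a,[[275+453/5,137+145/5]]  if 0 else [[275+153/5,137+147/5]],.125),"slot",onz(a,[[275+148/5,137+161/5]],.125))
print("mallet",onz(a,[[385+99/4,180+55/4]],.08), onz(a,[[385+125/4,180+248/4]],.04))
# cross with scene: cotter top crop (110,403) scale 217/65
s=65/217
for n,uv,z in[("cotter",[435+108*s,190+102*s],.108),("hub",[270+(408-217)*.3,180+112*.3],.125),("mallet",[190+(708-617)*.3,165+88*.3],.08)]: print(n,onz(b,[uv],z))
E
```

```text
block left edge [[0.51905978 0.39797926 0.045     ]
 [0.40776631 0.35240443 0.045     ]
 [0.5425068  0.33264772 0.045     ]
 [0.42723534 0.28402819 0.045     ]]
cotter [[0.45444608 0.33436438 0.108     ]] pin [[0.51000123 0.35612621 0.092     ]]
hub [[ 0.54251212 -0.01559316  0.125     ]] slot [[ 0.53368059 -0.01284111  0.125     ]]
mallet [[ 0.47708853 -0.34474796  0.08      ]] [[ 0.3295152  -0.37432975  0.04      ]]
cotter [[0.45500977 0.33629673 0.108     ]]
hub [[ 0.54467183 -0.00812746  0.125     ]]
mallet [[ 0.48012522 -0.3371271   0.08      ]]
```

```bash
cat >> h.py <<'E'
def st():
    o=readout.get_obs(); q=o["tool_rot"]
    from scipy.spatial.transform import Rotation as Ro
    R=Ro.from_quat(q).as_matrix(); return o,np.array(o["eef_pos"]),R,np.degrees(np.arctan2(R[1,0],R[0,0]))
def go(x,y,z,yaw):
    o,p,R,w=st(); d=R.T@(np.array([x,y,z])-p)*1000
    print("clock %.2f"%o["clock"],"shift",d.round(1),"spin",round((w-yaw+180)%360-180,1),"| now",p.round(4),round(w,1),"j6 %.2f"%o["joint_pos"][5],"F",np.round(o["ft_force"],1),"w %.4f"%o["grip_width"])
E
python3 -c "
from h import *
go(.335,-.058,.23,110)
print(st()[2].round(3))"
```

```text
clock 0.10 shift [ 277.4 -302.9    1.1] spin -84.5 | now [ 0.2149 -0.4508  0.2305] 25.5 j6 1.57 F [ 0.3 -0.5  0.4] w 0.0855
[[ 0.903  0.43  -0.001]
 [ 0.43  -0.903  0.002]
 [ 0.    -0.002 -1.   ]]
```

Emit:
jog_arm:
  motion:
    - {"x":35,"y":-38,"z":0,"spin":-10.6,"fingers":-1}
    - {"x":70,"y":-76,"z":0,"spin":-21,"fingers":-1}
    - {"x":105,"y":-114,"z":0,"spin":-32,"fingers":-1}
    - {"x":140,"y":-152,"z":0,"spin":-42,"fingers":-1}
    - {"x":175,"y":-190,"z":0,"spin":-53,"fingers":-1}
    - {"x":210,"y":-228,"z":0,"spin":-64,"fingers":-1}
    - {"x":245,"y":-266,"z":0,"spin":-74,"fingers":-1}
    - {"x":277,"y":-303,"z":0,"spin":-85,"fingers":-1}

```text
clock: 1.1
eef_pos: [0.3348, -0.057, 0.2312]
tool_rot: [0.569, 0.822, 0.0, 0.0]
ft_force: [0.3, -0.6, 0.0]
grip_width: 0.0854
grasp_force: 0.0
```

```bash
python3 -c "
from h import *
go(.4545,.335,.23,202.4)"
```

```text
clock 1.10 shift [324.9 249.8   1.2] spin -91.8 | now [ 0.3348 -0.057   0.2312] 110.6 j6 1.04 F [ 0.3 -0.6  0. ] w 0.0854
```

Emit:
jog_arm:
  motion:
    - {"x":41,"y":31,"spin":-10.6,"fingers":-1}
    - {"x":81,"y":62,"spin":-21,"fingers":-1}
    - {"x":122,"y":94,"spin":-32,"fingers":-1}
    - {"x":162,"y":125,"spin":-42.5,"fingers":-1}
    - {"x":203,"y":156,"spin":-53,"fingers":-0.6}
    - {"x":244,"y":187,"spin":-64,"fingers":-0.4}
    - {"x":284,"y":218,"spin":-74.5,"fingers":-0.4}
    - {"x":325,"y":250,"spin":-85,"fingers":-0.4}

```text
validation failed for argument at $.mo...
```

```bash
python3 -c "
from h import *
go(.4545,.335,.2,202.4)
c=camera('wrist');save(c,'w1');print(ray(c,[[320,200]]),proj(c,[[.4545,.335,.108],[.51,.356,.085]]))"
```

```text
clock 1.10 shift [324.9 249.8  31.2] spin -91.8 | now [ 0.3348 -0.057   0.2312] 110.6 j6 1.04 F [ 0.3 -0.6  0. ] w 0.0854
(array([0.30698703, 0.02001085, 0.37383516]), array([[ 0.12558867, -0.29105525, -0.9485527 ]])) [[ 655.18306934 -228.46879038]
 [ 692.68840327 -193.18859835]]
```

View pics/w1.png

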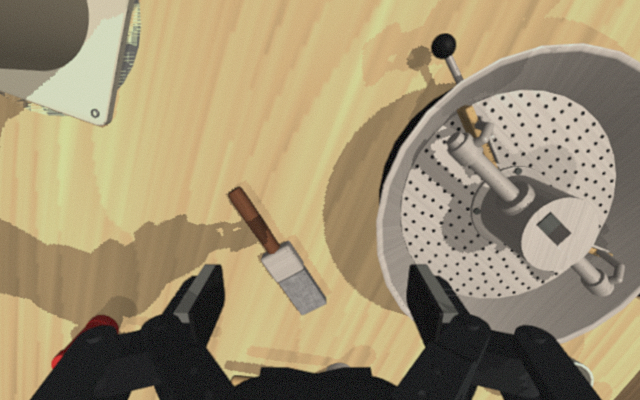

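The move was refused because a key was missing (z is required). This view shows the hub top at about (562,233) with the dark slot at (552,228), which will be useful later.

Emit:
jog_arm:
  motion:
    - {"x":41,"y":31,"z":0,"spin":-10.6,"fingers":-1}
    - {"x":81,"y":62,"z":0,"spin":-21,"fingers":-1}
    - {"x":122,"y":94,"z":0,"spin":-32,"fingers":-1}
    - {"x":162,"y":125,"z":0,"spin":-42.5,"fingers":-1}
    - {"x":203,"y":156,"z":0,"spin":-53,"fingers":-0.6}
    - {"x":244,"y":187,"z":0,"spin":-64,"fingers":-0.4}
    - {"x":284,"y":218,"z":0,"spin":-74.5,"fingers":-0.4}
    - {"x":325,"y":250,"z":0,"spin":-85,"fingers":-0.4}

```text
clock: 2.15
eef_pos: [0.4573, 0.334, 0.2308]
tool_rot: [-0.135, 0.991, -0.0, -0.0]
ft_force: [0.6, -0.6, 0.5]
grip_width: 0.0596
grasp_force: 0.0
```

```bash
python3 -c "
from h import *
go(.4545,.335,.2,202.4)
c=camera('wrist');save(c,'w2');print(proj(c,[[.4545,.335,.108],[.51,.356,.085]]))
import pickle;pickle.dump(c,open('w2.pkl','wb'))"
```

```text
clock 2.15 shift [ 2.4  1.8 30.8] spin -6.9 | now [0.4573 0.334  0.2308] -164.5 j6 0.36 F [ 0.6 -0.6  0.5] w 0.0596
[[318.19907941 189.77631438]
 [323.19118287 240.69192593]]
```

View pics/w2.png

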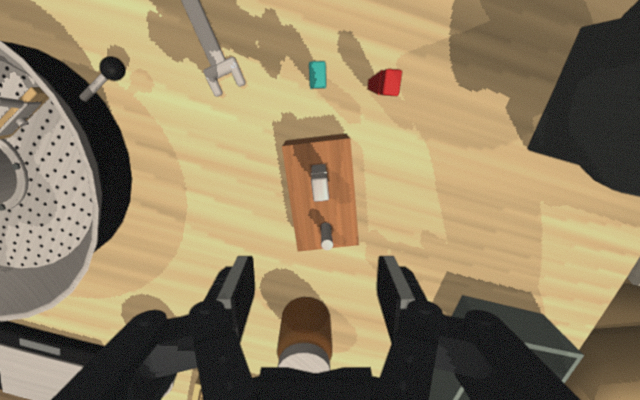

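The cotter's white top face is at about (320,190) and its side face is dark above it. The pin is at (326,243), and the turquoise and red look-alikes at (318,74) and (386,82) are clear of it.

```bash
cat >> h.py <<'E'
def quad(c,m,z,near=None):
    cs,_=cv2.findContours(m.astype(np.uint8),cv2.RETR_EXTERNAL,cv2.CHAIN_APPROX_NONE)
    cs=[k for k in cs if len(k)>12]
    k=min(cs,key=lambda k:np.hypot(*(k[:,0].mean(0)-near)))
    P=onz(c,k[:,0],z)[:,:2]*1000
    (cx,cy),(w,h),an=cv2.minAreaRect(P.astype(np.float32))
    print("uv",k[:,0].mean(0),"area",cv2.contourArea(k),"ctr",round(cx,1),round(cy,1),"size",round(w,1),round(h,1),"ang",round(an,1))
E
python3 - <<'E'
from h import *
import pickle
c=pickle.load(open('w2.pkl','rb'))
p=c["pixels"].astype(int)
print(p[165:206:4,320].tolist()); print(p[190,306:336:3].tolist())
sat=p.max(2)-p.min(2)
m=(sat<40)&(p.min(2)>130)
m[:165]=0;m[206:]=0;m[:,:305]=0;m[:,338:]=0
quad(c,m,.108,(320,190))
ob=(p[:,:,0]-p[:,:,2]>45); s=np.zeros_like(m);s[135:252,275:362]=1
print(onz(c,[[285,144],[297,250],[349,140],[358,246]],.045))
E
```

```text
[[83, 76, 70], [88, 81, 76], [100, 93, 85], [87, 85, 78], [210, 199, 182], [215, 203, 190], [213, 200, 184], [216, 208, 192], [214, 212, 195], [184, 139, 117], [182, 120, 79]]
[[168, 112, 74], [176, 117, 76], [150, 125, 108], [206, 195, 179], [216, 207, 191], [215, 204, 191], [216, 219, 204], [174, 166, 153], [167, 109, 68], [164, 110, 71]]
uv [319.85074627 189.28358209] area 295.5 ctr 453.8 336.4 size 19.6 12.9 ang 21.5
[[0.43488839 0.29498647 0.045     ]
 [0.54735532 0.3368454  0.045     ]
 [0.41353114 0.35631053 0.045     ]
 [0.52397623 0.40186012 0.045     ]]
```

```bash
python3 -c "
from h import *
go(.4538,.3364,.078,201.8)"
```

```text
clock 2.20 shift [  6.   -2.6 151.3] spin -5.8 | now [0.4588 0.34   0.2293] -164.0 j6 0.36 F [4.  4.7 0.2] w 0.0599
```

Emit:
jog_arm:
  motion:
    - {"x":4,"y":-1,"z":30,"spin":-6,"fingers":-0.4}
    - {"x":4,"y":-1,"z":70,"spin":-6,"fingers":-0.4}
    - {"x":4,"y":-1,"z":80,"spin":-6,"fingers":-0.4}
    - {"x":4,"y":-1,"z":80,"spin":-6,"fingers":-0.4}
    - {"x":4,"y":-1,"z":80,"spin":-6,"fingers":-0.4}

```text
clock: 2.82
eef_pos: [0.4545, 0.3312, 0.153]
tool_rot: [-0.184, 0.983, 0.001, 0.001]
ft_force: [0.4, 0.2, 0.0]
grip_width: 0.0595
grasp_force: 0.0
```

```bash
python3 -c "
from h import *
go(.4538,.3364,.078,201.8)"
```

```text
clock 2.83 shift [-1.   5.  75.1] spin -0.6 | now [0.4545 0.3312 0.153 ] -158.8 j6 0.26 F [0.4 0.2 0. ] w 0.0595
```

Emit:
jog_arm:
  motion:
    - {"x":-1,"y":5,"z":20,"spin":-0.6,"fingers":-0.4}
    - {"x":-1,"y":5,"z":45,"spin":-0.6,"fingers":-0.4}
    - {"x":-1,"y":5,"z":67,"spin":-0.6,"fingers":-0.4}
    - {"x":-1,"y":5,"z":75,"spin":-0.6,"fingers":-0.3}
    - {"x":-1,"y":5,"z":75,"spin":-0.6,"fingers":0.2}
    - {"x":-1,"y":5,"z":75,"spin":-0.6,"fingers":1}
    - {"x":-1,"y":5,"z":75,"spin":-0.6,"fingers":1}
    - {"x":-1,"y":5,"z":75,"spin":-0.6,"fingers":1}

```text
clock: 3.82
eef_pos: [0.4534, 0.3364, 0.0778]
tool_rot: [-0.189, 0.982, 0.001, 0.001]
ft_force: [-0.4, -0.5, 6.1]
grip_width: 0.0132
grasp_force: 59.3
```

```bash
python3 -c "
from h import *
go(.4538,.3364,.25,201.8);print(st()[0]['grasp_force'])"
```

```text
clock 3.83 shift [  -0.8   -0.  -172.2] spin 0.0 | now [0.4534 0.3364 0.0778] -158.2 j6 0.26 F [-0.4 -0.5  6.1] w 0.0132
59.25718319602311
```

Emit:
jog_arm:
  motion:
    - {"x":0,"y":0,"z":-15,"spin":0,"fingers":1}
    - {"x":0,"y":0,"z":-40,"spin":0,"fingers":1}
    - {"x":0,"y":0,"z":-95,"spin":0,"fingers":1}
    - {"x":0,"y":0,"z":-150,"spin":0,"fingers":1}
    - {"x":0,"y":-20,"z":-180,"spin":0,"fingers":1}
    - {"x":0,"y":-60,"z":-180,"spin":7,"fingers":1}
    - {"x":10,"y":-110,"z":-180,"spin":14,"fingers":1}
    - {"x":20,"y":-160,"z":-180,"spin":21,"fingers":1}

```text
clock: 4.82
eef_pos: [0.4932, 0.1784, 0.2566]
tool_rot: [-0.006, 1.0, -0.0, -0.0]
ft_force: [0.9, -1.0, -2.0]
grip_width: 0.0134
grasp_force: 58.6
```

```bash
python3 -c "
from h import *
go(.5365,-.013,.255,159)"
```

```text
clock 4.83 shift [ -41.2 -191.9    1.7] spin 21.6 | now [0.4932 0.1784 0.2566] -179.4 j6 0.34 F [ 0.9 -1.  -2. ] w 0.0134
```

Emit:
jog_arm:
  motion:
    - {"x":-10,"y":-45,"z":0,"spin":6,"fingers":1}
    - {"x":-20,"y":-95,"z":0,"spin":12,"fingers":1}
    - {"x":-30,"y":-140,"z":0,"spin":18,"fingers":1}
    - {"x":-38,"y":-175,"z":0,"spin":21,"fingers":1}
    - {"x":-40,"y":-185,"z":0,"spin":21,"fingers":1}
    - {"x":-40,"y":-185,"z":0,"spin":21,"fingers":1}
    - {"x":-40,"y":-185,"z":0,"spin":21,"fingers":1}

```text
clock: 5.7
eef_pos: [0.5358, -0.0036, 0.2564]
tool_rot: [0.174, 0.985, 0.0, -0.0]
ft_force: [-0.7, -0.6, -1.9]
grip_width: 0.0133
grasp_force: 58.7
```

```bash
python3 -c "
from h import *
go(.5365,-.013,.255,159)
c=camera('wrist');save(c,'w3');print(proj(c,[[.5365,-.013,.125]]))
import pickle;pickle.dump(c,open('w3.pkl','wb'))
crop(c,'w3c',220,130,420,280,4)"
```

```text
clock 5.70 shift [-3.9 -8.6  1.4] spin 0.9 | now [ 0.5358 -0.0036  0.2564] 159.9 j6 0.34 F [-0.7 -0.6 -1.9] w 0.0133
[[305.36534725 193.48771016]]
```

View pics/w3c.png

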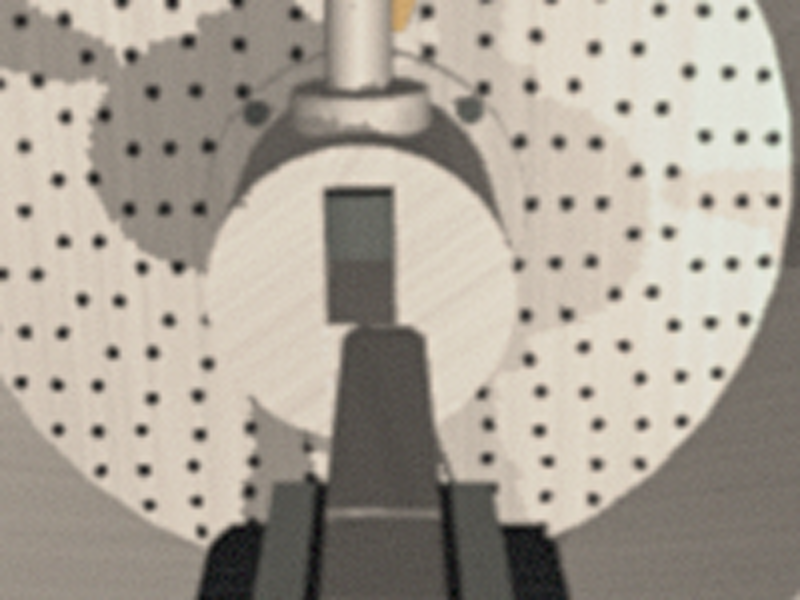

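The slot is the rectangle at crop (325–397, 187–323). Its upper part, 187–262, is a differently coloured grey surface: the flush tail. Its lower part, 262–323, is the hub-steel-shaded opening, about 14 mm long and centred near the hub axis. So the slot's +x points image-down (yaw ≈ -20°). The cotter tip hangs at crop (385,330).

```bash
python3 - <<'E'
from h import *
import pickle
c=pickle.load(open('w3.pkl','rb'))
p=c["pixels"].astype(int)
print(p[174:214:2,310].tolist())
U=lambda x,y:[220+(x+.5)/4-.5,130+(y+.5)/4-.5]
P=onz(c,[U(327,262),U(397,262),U(329,323),U(397,323),U(325,187),U(395,187)],.125)*1000
print(P.round(1))
ax=(P[2]+P[3])/2-(P[4]+P[5])/2; yaw=np.degrees(np.arctan2(ax[1],ax[0])); print("yaw",yaw)
e=np.array([np.cos(np.radians(yaw)),np.sin(np.radians(yaw))])
mid=(P[:4].mean(0))[:2]; print("open mid",mid,"len",((P[2]+P[3]-P[0]-P[1])[:2]/2)@e)
# hub circle
m=(p.min(2)>150).astype(np.uint8)
hub=onz(c,[U(207,291),U(516,291),U(361,145)],.125)*1000;print("hub pts",hub.round(1), "ctr", ((hub[0]+hub[1])/2).round(1))
o,t,R,w=st();print(t,w)
tip=t.copy();tip[2]=.01+t[2]-.0778
q=[tip+R@np.array([.0045,s*.0045,0]) for s in(-1,0,1)]
print("pred tip crop",(proj(c,q)-[220,130])*4)
E
```

```text
[[221, 213, 198], [162, 153, 143], [51, 50, 46], [105, 104, 97], [104, 106, 98], [104, 105, 97], [106, 107, 99], [105, 105, 98], [105, 108, 102], [107, 109, 102], [100, 98, 92], [88, 85, 78], [87, 84, 76], [90, 84, 78], [93, 90, 83], [90, 86, 80], [94, 87, 85], [90, 86, 80], [91, 87, 82], [80, 76, 73]]
[[536.7 -16.9 125. ]
 [542.   -2.2 125. ]
 [550.4 -21.6 125. ]
 [555.7  -7.1 125. ]
 [520.5 -11.2 125. ]
 [525.7   3.2 125. ]]
yaw -19.091444790656205
open mid [546.19957469 -11.95770038] len 14.464203573631128
hub pts [[533.9 -44.6 125. ]
 [557.6  20.5 125. ]
 [514.4  -0.6 125. ]] ctr [545.7 -12.  125. ]
[ 0.53584601 -0.00339     0.25638927] 159.9387281178511
pred tip crop [[355.36264259 316.56104276]
 [381.31296167 316.58549263]
 [407.26267728 316.60872904]]
```

```bash
python3 -c "
from h import *
go(.5449,-.0123,.200,160.9)"
```

```text
clock 5.75 shift [-11.6  -5.3  56.4] spin -1.0 | now [ 0.5358 -0.0034  0.2564] 159.9 j6 0.34 F [-0.6 -1.1 -1.4] w 0.0130
```

Emit:
jog_arm:
  motion:
    - {"x":-6,"y":-3,"z":15,"spin":-1,"fingers":1}
    - {"x":-11.6,"y":-5.3,"z":35,"spin":-1,"fingers":1}
    - {"x":-11.6,"y":-5.3,"z":50,"spin":-1,"fingers":1}
    - {"x":-11.6,"y":-5.3,"z":56,"spin":-1,"fingers":1}
    - {"x":-11.6,"y":-5.3,"z":56,"spin":-1,"fingers":1}

```text
clock: 6.38
eef_pos: [0.5448, -0.0134, 0.1998]
tool_rot: [0.166, 0.986, -0.0, -0.001]
ft_force: [-0.6, -0.7, -1.8]
grip_width: 0.0128
grasp_force: 58.7
```

```bash
python3 -c "
from h import *
go(.5449,-.0123,.165,160.9)
c=camera('wrist')
import pickle;pickle.dump(c,open('w4.pkl','wb'))
crop(c,'w4c',220,130,420,280,4)"
```

```text
clock 6.38 shift [ 0.3  1.1 34.8] spin -0.0 | now [ 0.5448 -0.0134  0.1998] 160.9 j6 0.31 F [-0.6 -0.7 -1.8] w 0.0128
```

View pics/w4c.png

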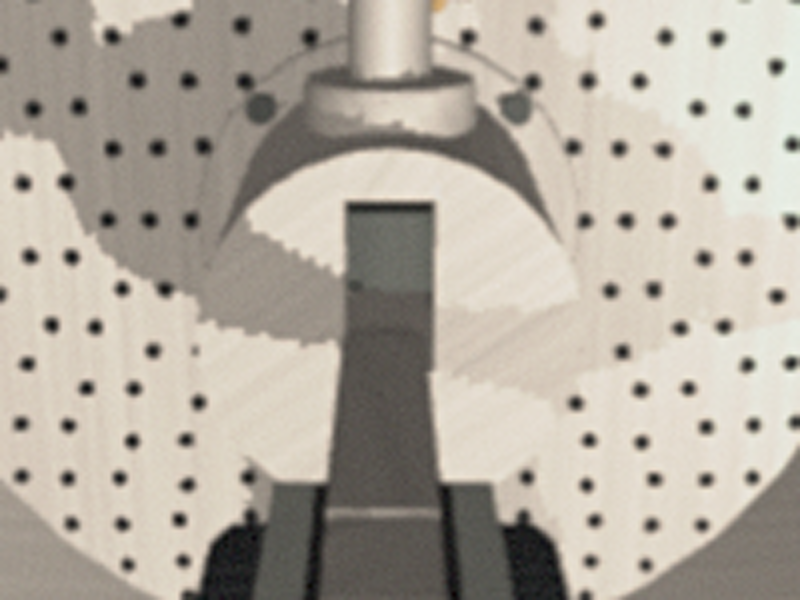

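```bash
python3 - <<'E'
from h import *
import pickle
from scipy.ndimage import gaussian_filter1d
for n in('w3','w4'):
    c=pickle.load(open(n+'.pkl','rb')); p=c["pixels"].astype(float)
    u=316
    print(n,"col",[int(v) for v in p[196:222,u-3:u+4].mean((1,2))],"from row 196")
c=pickle.load(open('w4.pkl','rb'))
o,t,R,w=st();tip=t.copy();tip[2]-=.0678
for dz,l in((0,.0045),(.008,.0051)):
    for hw in (.0045,.007): print(dz,hw,proj(c,[tip+R@np.array([l,s*hw,-dz]) for s in(-1,1)]).round(1).tolist())
p=c["pixels"].astype(int).mean(2)
for r in range(202,224,2): print(r,p[r,303:332].astype(int).tolist())
E
```

```text
w3 col [103, 103, 104, 106, 106, 108, 105, 108, 106, 108, 105, 103, 101, 102, 105, 105, 82, 72, 76, 78, 78, 80, 78, 79, 80, 78] from row 196
w4 col [107, 105, 106, 106, 107, 105, 97, 91, 89, 88, 90, 88, 89, 90, 87, 84, 77, 77, 82, 82, 83, 83, 81, 82, 82, 81] from row 196
0 0.0045 [[308.9, 210.1], [321.9, 210.2]]
0 0.007 [[305.3, 210.1], [325.5, 210.2]]
0.008 0.0045 [[308.6, 213.4], [322.1, 213.5]]
0.008 0.007 [[304.9, 213.4], [325.8, 213.5]]
202 [144, 144, 138, 109, 86, 71, 73, 81, 89, 92, 88, 91, 100, 101, 103, 100, 100, 101, 102, 101, 100, 100, 101, 95, 99, 150, 208, 217, 212]
204 [146, 144, 138, 106, 88, 92, 88, 89, 86, 88, 87, 91, 90, 89, 88, 90, 86, 91, 89, 86, 88, 87, 89, 80, 81, 144, 212, 214, 213]
206 [146, 147, 138, 107, 87, 87, 87, 87, 89, 92, 88, 88, 93, 92, 91, 89, 91, 86, 86, 88, 89, 88, 87, 84, 86, 142, 200, 210, 211]
208 [150, 148, 137, 111, 90, 85, 86, 92, 87, 94, 87, 92, 89, 87, 90, 88, 91, 89, 88, 91, 87, 90, 90, 88, 97, 138, 191, 199, 198]
210 [148, 146, 136, 110, 91, 84, 88, 89, 90, 87, 85, 84, 91, 88, 87, 87, 86, 92, 85, 89, 90, 92, 89, 90, 94, 142, 194, 202, 196]
212 [143, 147, 134, 106, 83, 79, 78, 80, 79, 79, 82, 77, 75, 74, 76, 75, 81, 78, 80, 79, 84, 88, 86, 90, 94, 142, 191, 195, 196]
214 [150, 136, 119, 90, 78, 74, 82, 82, 80, 80, 75, 83, 82, 83, 87, 81, 82, 77, 79, 82, 81, 78, 81, 85, 94, 141, 191, 196, 197]
216 [201, 161, 112, 78, 76, 82, 76, 79, 82, 82, 80, 84, 80, 81, 85, 85, 83, 82, 85, 81, 82, 81, 81, 85, 97, 143, 195, 203, 200]
218 [214, 198, 127, 86, 80, 80, 80, 81, 79, 78, 81, 79, 85, 85, 81, 78, 79, 84, 84, 85, 84, 79, 84, 80, 98, 146, 192, 199, 197]
220 [217, 194, 121, 77, 78, 81, 77, 80, 82, 79, 79, 80, 83, 81, 82, 81, 85, 84, 81, 83, 84, 87, 82, 84, 95, 141, 189, 199, 198]
222 [207, 172, 108, 81, 81, 83, 80, 80, 75, 81, 82, 82, 81, 80, 80, 82, 81, 85, 82, 85, 83, 84, 77, 86, 111, 164, 198, 206, 203]
```

```bash
python3 - <<'E'
from h import *
import pickle
c=pickle.load(open('w4.pkl','rb')); o,t,R,w=st()
T=lambda P:(R.T@(np.atleast_2d(P)-t).T).T*1000
print("tail edge (tool mm)",T(onz(c,[[306.5,202.3],[328.3,202.3]],.125)))
print("tip edge at z",T(onz(c,[[315.5,211.3]],t[2]-.0678)),T(onz(c,[[315.5,211.3]],t[2]-.0658)))
print("slot far-x end",T(onz(c,[[317,130+205/4]],.125)))
E
```

```text
tail edge (tool mm) [[ 7.63132499 -6.32314894 75.48649605]
 [ 7.65586415  9.1908619  75.48872308]]
tip edge at z [[ 3.66939669  0.08575924 67.79919666]] [[ 4.4128712   0.08372747 65.79903055]]
slot far-x end [[23.12872827  1.09902384 75.48410909]]
```

Emit:
jog_arm:
  motion:
    - {"x":1.3,"y":1.4,"z":0,"spin":0,"fingers":1}
    - {"x":1.3,"y":1.4,"z":0,"spin":0,"fingers":1}
    - {"x":1.3,"y":1.4,"z":5,"spin":0,"fingers":1}
    - {"x":1.3,"y":1.4,"z":10,"spin":0,"fingers":1}
    - {"x":1.3,"y":1.4,"z":14,"spin":0,"fingers":1}
    - {"x":1.3,"y":1.4,"z":14,"spin":0,"fingers":1}

```text
clock: 7.18
eef_pos: [0.544, -0.0118, 0.1856]
tool_rot: [0.167, 0.986, -0.0, -0.001]
ft_force: [0.6, 0.1, -1.3]
grip_width: 0.0128
grasp_force: 58.7
```

Emit:
jog_arm:
  motion:
    - {"x":0,"y":0,"z":5,"spin":0,"fingers":1}
    - {"x":0,"y":0,"z":10,"spin":0,"fingers":1}
    - {"x":0,"y":0,"z":14,"spin":0,"fingers":1}
    - {"x":0,"y":0,"z":14,"spin":0,"fingers":1}

```text
clock: 7.68
eef_pos: [0.5441, -0.0118, 0.1718]
tool_rot: [0.167, 0.986, -0.0, -0.001]
ft_force: [-0.9, 0.3, -1.6]
grip_width: 0.0132
grasp_force: 58.7
```

21 mm deep, with no contact yet.

Emit:
jog_arm:
  motion:
    - {"x":0,"y":0,"z":3,"spin":0,"fingers":1}
    - {"x":0,"y":0,"z":6,"spin":0,"fingers":1}
    - {"x":0,"y":0,"z":6,"spin":0,"fingers":1}

```text
clock: 8.05
eef_pos: [0.5442, -0.0118, 0.166]
tool_rot: [0.167, 0.986, -0.0, -0.0]
ft_force: [-0.4, 0.6, -2.1]
grip_width: 0.0131
grasp_force: 58.7
```

Emit:
jog_arm:
  motion:
    - {"x":0,"y":0,"z":2,"spin":0,"fingers":1}
    - {"x":0,"y":0,"z":4,"spin":0,"fingers":1}
    - {"x":0,"y":0,"z":4,"spin":0,"fingers":1}

```text
clock: 8.43
eef_pos: [0.5443, -0.0118, 0.1621]
tool_rot: [0.167, 0.986, -0.0, -0.0]
ft_force: [0.1, 0.2, -2.0]
grip_width: 0.0128
grasp_force: 58.7
```

Emit:
jog_arm:
  motion:
    - {"x":0,"y":0,"z":1,"spin":0,"fingers":1}
    - {"x":0,"y":0,"z":2,"spin":0,"fingers":1}
    - {"x":0,"y":0,"z":2,"spin":0,"fingers":1}

```text
clock: 8.8
eef_pos: [0.5444, -0.0118, 0.1602]
tool_rot: [0.166, 0.986, 0.0, -0.0]
ft_force: [0.6, 0.1, -2.6]
grip_width: 0.0132
grasp_force: 58.7
```

Emit:
jog_arm:
  motion:
    - {"x":0,"y":0,"z":1,"spin":0,"fingers":1}
    - {"x":0,"y":0,"z":2,"spin":0,"fingers":1}
    - {"x":0,"y":0,"z":2,"spin":0,"fingers":1}

```text
clock: 9.18
eef_pos: [0.5444, -0.0119, 0.1582]
tool_rot: [0.167, 0.986, -0.0, -0.0]
ft_force: [0.4, -0.7, -2.6]
grip_width: 0.0128
grasp_force: 58.7
```

Emit:
jog_arm:
  motion:
    - {"x":0,"y":0,"z":1,"spin":0,"fingers":1}
    - {"x":0,"y":0,"z":2,"spin":0,"fingers":1}
    - {"x":0,"y":0,"z":2,"spin":0,"fingers":1}

```text
clock: 9.55
eef_pos: [0.5446, -0.0119, 0.1563]
tool_rot: [0.167, 0.986, -0.0, 0.0]
ft_force: [1.4, -0.9, -2.1]
grip_width: 0.0129
grasp_force: 58.7
```

Emit:
jog_arm:
  motion:
    - {"x":0,"y":0,"z":1,"spin":0,"fingers":1}
    - {"x":0,"y":0,"z":2,"spin":0,"fingers":1}
    - {"x":0,"y":0,"z":2,"spin":0,"fingers":1}

```text
clock: 9.93
eef_pos: [0.5446, -0.0119, 0.1543]
tool_rot: [0.167, 0.986, -0.0, 0.0]
ft_force: [1.2, -0.5, -2.5]
grip_width: 0.0128
grasp_force: 58.7
```

Emit:
jog_arm:
  motion:
    - {"x":-0.4,"y":0,"z":1,"spin":0,"fingers":1}
    - {"x":-0.5,"y":0,"z":2,"spin":0,"fingers":1}
    - {"x":-0.5,"y":0,"z":2,"spin":0,"fingers":1}

```text
clock: 10.3
eef_pos: [0.5448, -0.012, 0.1521]
tool_rot: [0.167, 0.986, -0.0, -0.0]
ft_force: [0.3, -0.5, -1.4]
grip_width: 0.0128
grasp_force: 58.7
```

Emit:
jog_arm:
  motion:
    - {"x":0,"y":0,"z":1,"spin":0,"fingers":1}
    - {"x":0,"y":0,"z":2,"spin":0,"fingers":1}
    - {"x":0,"y":0,"z":2,"spin":0,"fingers":1}

```text
clock: 10.68
eef_pos: [0.545, -0.012, 0.1502]
tool_rot: [0.167, 0.986, -0.0, 0.0]
ft_force: [0.5, -0.3, -1.6]
grip_width: 0.0131
grasp_force: 58.7
```

Emit:
jog_arm:
  motion:
    - {"x":0,"y":0,"z":1,"spin":0,"fingers":1}
    - {"x":0,"y":0,"z":2,"spin":0,"fingers":1}
    - {"x":0,"y":0,"z":2,"spin":0,"fingers":1}

```text
clock: 11.05
eef_pos: [0.5451, -0.012, 0.149]
tool_rot: [0.167, 0.986, 0.0, 0.0]
ft_force: [-0.8, 0.5, 4.4]
grip_width: 0.0131
grasp_force: 59.4
```

Emit:
jog_arm:
  motion:
    - {"x":0,"y":0,"z":1.5,"spin":0,"fingers":1}
    - {"x":0,"y":0,"z":1.5,"spin":0,"fingers":0.2}
    - {"x":0,"y":0,"z":1.5,"spin":0,"fingers":-0.4}
    - {"x":0,"y":0,"z":1.5,"spin":0,"fingers":-0.4}
    - {"x":0,"y":0,"z":1.5,"spin":0,"fingers":-0.4}
    - {"x":0,"y":0,"z":-20,"spin":0,"fingers":-0.4}
    - {"x":0,"y":0,"z":-60,"spin":0,"fingers":-0.4}
    - {"x":0,"y":0,"z":-90,"spin":0,"fingers":-0.4}

```text
clock: 12.05
eef_pos: [0.5452, -0.012, 0.2398]
tool_rot: [0.167, 0.986, 0.0, 0.0]
ft_force: [-0.5, 0.4, -0.4]
grip_width: 0.0599
grasp_force: 0.0
```

```bash
python3 - <<'E'
from h import *
import pickle
go(.478,-.342,.23,160)
c=camera("scene"); a,b=pickle.load(open("c.pkl","rb"))
x0,y0=proj(c,[.5462,-.012,.16])[0].astype(int)
pickle.dump(c,open("s2.pkl","wb"))
print(x0,y0); crop(c,"s2",max(0,x0-50),y0-45,x0+50,y0+30,6)
w=camera("wrist");pickle.dump(w,open("w5.pkl","wb"))
# mallet, both views, white top face
print("mallet handle/tool info", proj(a,[.478,-.342,.08]))
E
```

```text
clock 12.05 shift [ -44.9 -333.7    9.7] spin 0.8 | now [ 0.5452 -0.012   0.2398] 160.8 j6 0.31 F [-0.5  0.4 -0.4] w 0.0599
325 202
mallet handle/tool info [[408.88585317 193.43519588]]
```

View pics/s2.png

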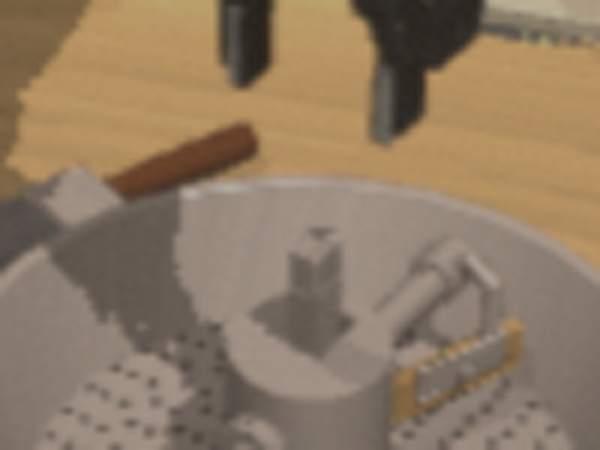

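The cotter stands by itself in the hub. Next is the mallet at ≈(0.478,-0.342), handle yaw ≈191°.

Emit:
jog_arm:
  motion:
    - {"x":-6,"y":-45,"z":0,"spin":-5,"fingers":-1}
    - {"x":-14,"y":-100,"z":0,"spin":-10,"fingers":-1}
    - {"x":-21,"y":-155,"z":0,"spin":-18,"fingers":-1}
    - {"x":-28,"y":-210,"z":0,"spin":-25,"fingers":-1}
    - {"x":-36,"y":-265,"z":0,"spin":-30,"fingers":-1}
    - {"x":-42,"y":-310,"z":0,"spin":-30,"fingers":-1}
    - {"x":-45,"y":-334,"z":0,"spin":-30,"fingers":-1}
    - {"x":-45,"y":-334,"z":0,"spin":-30,"fingers":-1}

```text
clock: 13.15
eef_pos: [0.4766, -0.3438, 0.2367]
tool_rot: [-0.093, 0.996, 0.001, -0.001]
ft_force: [-0.2, 0.5, 0.8]
grip_width: 0.0853
grasp_force: 0.0
```

Emit:
jog_arm:
  motion:
    - {"x":0,"y":0,"z":0,"spin":0,"fingers":-1}
    - {"x":0,"y":0,"z":0,"spin":0,"fingers":-1}

```text
clock: 13.4
eef_pos: [0.478, -0.3411, 0.2381]
tool_rot: [-0.095, 0.995, 0.0, -0.0]
ft_force: [-0.0, -0.2, -0.4]
grip_width: 0.0854
grasp_force: 0.0
```

```bash
python3 - <<'E'
from h import *
import pickle
go(.478,-.342,.034,191.3)
c=camera("wrist");pickle.dump(c,open("w6.pkl","wb"));save(c,"w6");print(proj(c,[[.478,-.342,.08],[.33,-.374,.04]]))
E
```

```text
clock 13.40 shift [ 1.000e-01 -1.000e+00  2.041e+02] spin -0.4 | now [ 0.478  -0.3411  0.2381] -169.1 j6 -0.81 F [-0.  -0.2 -0.4] w 0.0854
[[314.87070618 181.32335635]
 [311.48260663  15.79513323]]
```

View pics/w6.png

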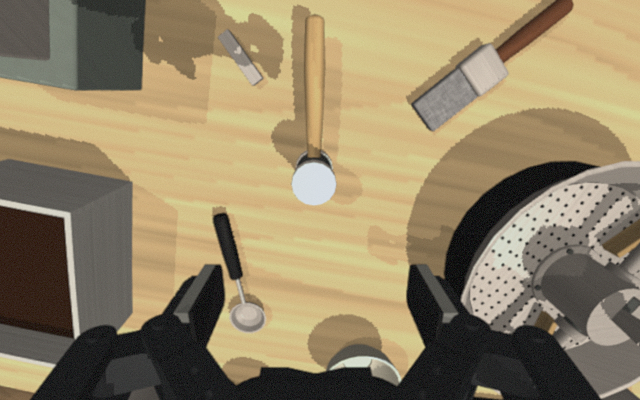

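The mallet's white face is at (314,184), with the handle going straight up to (315,16). The handle aligns with tool x and the spoon is clear.

```bash
python3 - <<'E'
from h import *
import pickle
c=pickle.load(open("w6.pkl","rb"));p=c["pixels"].astype(int)
m=((p.min(2)>170)&(p.max(2)-p.min(2)<35)).astype(np.uint8); m[:150]=0;m[220:]=0;m[:,:280]=0;m[:,350:]=0
k=max(cv2.findContours(m,0,1)[0],key=cv2.contourArea)
P=onz(c,k[:,0],.08)[:,:2].astype(np.float32)*1000
print(cv2.minEnclosingCircle(P),cv2.minAreaRect(P))
h=onz(c,[[314,150],[315,20]],.045);d=h[1]-h[0];print(np.degrees(np.arctan2(d[1],d[0]))%360)
ctr=cv2.minEnclosingCircle(P)[0]
go(ctr[0]/1e3,ctr[1]/1e3,.034,np.degrees(np.arctan2(d[1],d[0])))
E
```

```text
((480.85565185546875, -342.8181457519531), 21.558673858642578) ((480.8022155761719, -342.811279296875), (41.05355453491211, 41.709102630615234), 10.987390518188477)
190.49903223469178
clock 13.45 shift [ -2.4  -2.3 204.3] spin 0.4 | now [ 0.4781 -0.3411  0.2383] -169.1 j6 -0.81 F [ 0.6  0.2 -0.1] w 0.0854
```

Emit:
jog_arm:
  motion:
    - {"x":-2.2,"y":-2.2,"z":40,"spin":0.4,"fingers":-1}
    - {"x":-2.2,"y":-2.2,"z":90,"spin":0.4,"fingers":-1}
    - {"x":-2.2,"y":-2.2,"z":140,"spin":0.4,"fingers":-1}
    - {"x":-2.2,"y":-2.2,"z":180,"spin":0.4,"fingers":-1}
    - {"x":-2.2,"y":-2.2,"z":198,"spin":0.4,"fingers":-1}
    - {"x":-2.2,"y":-2.2,"z":204,"spin":0.4,"fingers":-1}
    - {"x":-2.2,"y":-2.2,"z":204,"spin":0.4,"fingers":-1}
    - {"x":-2.2,"y":-2.2,"z":204,"spin":0.4,"fingers":-0.5}

```text
clock: 14.45
eef_pos: [0.4813, -0.3445, 0.0358]
tool_rot: [-0.091, 0.996, -0.001, 0.001]
ft_force: [0.7, -0.4, 1.0]
grip_width: 0.0699
grasp_force: 0.0
```

Emit:
jog_arm:
  motion:
    - {"x":0,"y":0,"z":0,"spin":0,"fingers":1}
    - {"x":0,"y":0,"z":0,"spin":0,"fingers":1}
    - {"x":0,"y":0,"z":0,"spin":0,"fingers":1}
    - {"x":0,"y":0,"z":0,"spin":0,"fingers":1}

```text
clock: 14.95
eef_pos: [0.481, -0.3443, 0.0356]
tool_rot: [-0.091, 0.996, -0.001, 0.001]
ft_force: [-0.8, 2.0, 6.2]
grip_width: 0.0419
grasp_force: 59.8
```

```bash
python3 - <<'E'
from h import *
go(.5462,-.012,.25,190.5);o=st()[0];print(o["ft_torque"],o["grasp_force"])
import pickle
# cotter head from w5 (wrist directly above) : bright top
c=pickle.load(open("w5.pkl","rb"));print(proj(c,[.5462,-.012,.179]));crop(c,"w5c",260,150,380,240,5)
E
```

```text
clock 14.95 shift [-124.6  314.8 -214.7] spin -0.1 | now [ 0.481  -0.3443  0.0356] -169.6 j6 -0.80 F [-0.8  2.   6.2] w 0.0419
[ 0.18769035  0.11564445 -0.06491247] 59.81149007566273
[[314.57578397 214.75656408]]
```

View pics/w5c.png

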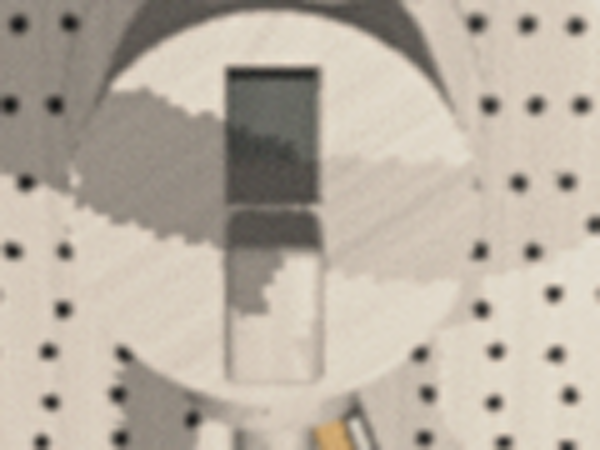

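The mallet is gripped (41.9 mm). The picture shows the cotter against the tail: head top face at crop (275,312), front face running down to the tail edge at about y 155. It is properly seated. Carrying the mallet over.

Emit:
jog_arm:
  motion:
    - {"x":0,"y":0,"z":-30,"spin":0,"fingers":1}
    - {"x":0,"y":0,"z":-85,"spin":0,"fingers":1}
    - {"x":0,"y":0,"z":-145,"spin":0,"fingers":1}
    - {"x":0,"y":0,"z":-195,"spin":0,"fingers":1}
    - {"x":-8,"y":20,"z":-220,"spin":0,"fingers":1}
    - {"x":-23,"y":60,"z":-220,"spin":0,"fingers":1}
    - {"x":-43,"y":110,"z":-220,"spin":0,"fingers":1}
    - {"x":-63,"y":160,"z":-220,"spin":0,"fingers":1}

```text
clock: 15.95
eef_pos: [0.5128, -0.1739, 0.2533]
tool_rot: [-0.09, 0.996, 0.0, -0.001]
ft_force: [0.8, 0.2, -4.1]
grip_width: 0.0423
grasp_force: 61.7
```

Emit:
jog_arm:
  motion:
    - {"x":-16,"y":40,"z":0,"spin":0,"fingers":1}
    - {"x":-36,"y":90,"z":0,"spin":0,"fingers":1}
    - {"x":-52,"y":132,"z":0,"spin":0,"fingers":1}
    - {"x":-58,"y":150,"z":0,"spin":0,"fingers":1}
    - {"x":-60,"y":155,"z":0,"spin":0,"fingers":1}
    - {"x":-60,"y":155,"z":0,"spin":0,"fingers":1}
    - {"x":-60,"y":155,"z":0,"spin":0,"fingers":1}

```text
clock: 16.82
eef_pos: [0.5441, -0.0133, 0.2542]
tool_rot: [-0.09, 0.996, -0.0, -0.0]
ft_force: [-0.4, 0.0, -3.7]
grip_width: 0.0424
grasp_force: 61.8
```

```bash
python3 - <<'E'
from h import *
go(.545,-.0117,.225,190.5);o=st()[0];print(o["ft_torque"],o["grasp_force"])
E
```

```text
clock 16.82 shift [-1.2  1.5 29.2] spin -0.2 | now [ 0.5441 -0.0133  0.2542] -169.7 j6 -0.20 F [-0.4  0.  -3.7] w 0.0424
[ 0.00151079 -0.01397141  0.01604677] 61.77303118631244
```

Emit:
jog_arm:
  motion:
    - {"x":-1.2,"y":1.5,"z":10,"spin":0,"fingers":1}
    - {"x":-1.2,"y":1.5,"z":22,"spin":0,"fingers":1}
    - {"x":-1.2,"y":1.5,"z":30,"spin":0,"fingers":1}
    - {"x":-1.2,"y":1.5,"z":34,"spin":0,"fingers":1}
    - {"x":-1.2,"y":1.5,"z":34,"spin":0,"fingers":1}

```text
clock: 17.45
eef_pos: [0.545, -0.0102, 0.2199]
tool_rot: [-0.091, 0.996, 0.0, -0.0]
ft_force: [-0.1, -1.1, -3.0]
grip_width: 0.0419
grasp_force: 61.8
```

Emit:
jog_arm:
  motion:
    - {"x":0,"y":0,"z":4,"spin":0,"fingers":1}
    - {"x":0,"y":0,"z":7,"spin":0,"fingers":1}
    - {"x":0,"y":0,"z":7,"spin":0,"fingers":1}

```text
clock: 17.82
eef_pos: [0.5451, -0.0102, 0.2132]
tool_rot: [-0.091, 0.996, 0.0, -0.0]
ft_force: [0.3, 0.2, -3.0]
grip_width: 0.042
grasp_force: 61.8
```

Emit:
jog_arm:
  motion:
    - {"x":0,"y":-0.5,"z":2,"spin":0,"fingers":1}
    - {"x":0,"y":-1,"z":3,"spin":0,"fingers":1}
    - {"x":0,"y":-1,"z":3,"spin":0,"fingers":1}

```text
clock: 18.2
eef_pos: [0.5455, -0.0112, 0.2108]
tool_rot: [-0.091, 0.996, -0.0, 0.0]
ft_force: [-1.2, -0.0, 1.3]
grip_width: 0.0418
grasp_force: 61.7
```

Emit:
jog_arm:
  motion:
    - {"x":0,"y":0,"z":-6,"spin":0,"fingers":1}
    - {"x":0,"y":0,"z":-10,"spin":0,"fingers":1}
    - {"x":0,"y":0,"z":-6,"spin":0,"fingers":1}
    - {"x":0,"y":0,"z":-1.5,"spin":0,"fingers":1}
    - {"x":0,"y":0,"z":3,"spin":0,"fingers":1}
    - {"x":0,"y":0,"z":4,"spin":0,"fingers":1}
    - {"x":0,"y":0,"z":4,"spin":0,"fingers":1}

```text
clock: 19.08
eef_pos: [0.5452, -0.0111, 0.2063]
tool_rot: [-0.091, 0.996, 0.0, -0.0]
ft_force: [-1.1, 0.4, -1.0]
grip_width: 0.042
grasp_force: 61.9
```

Emit:
jog_arm:
  motion:
    - {"x":0,"y":0,"z":-6,"spin":0,"fingers":1}
    - {"x":0,"y":0,"z":-10,"spin":0,"fingers":1}
    - {"x":0,"y":0,"z":-6,"spin":0,"fingers":1}
    - {"x":0,"y":0,"z":-1.5,"spin":0,"fingers":1}
    - {"x":0,"y":0,"z":3,"spin":0,"fingers":1}
    - {"x":0,"y":0,"z":4,"spin":0,"fingers":1}
    - {"x":0,"y":0,"z":4,"spin":0,"fingers":1}

```text
clock: 19.95
eef_pos: [0.5452, -0.0111, 0.2024]
tool_rot: [-0.091, 0.996, 0.0, -0.0]
ft_force: [-1.4, 0.5, 0.3]
grip_width: 0.042
grasp_force: 61.9
```

Emit:
jog_arm:
  motion:
    - {"x":0.3,"y":0,"z":-6,"spin":0,"fingers":1}
    - {"x":0.3,"y":0,"z":-10,"spin":0,"fingers":1}
    - {"x":0.3,"y":0,"z":-6,"spin":0,"fingers":1}
    - {"x":0.3,"y":0,"z":-1.5,"spin":0,"fingers":1}
    - {"x":0.3,"y":0,"z":3,"spin":0,"fingers":1}
    - {"x":0.3,"y":0,"z":4,"spin":0,"fingers":1}
    - {"x":0.3,"y":0,"z":4,"spin":0,"fingers":1}

```text
clock: 20.82
eef_pos: [0.5449, -0.0112, 0.1983]
tool_rot: [-0.091, 0.996, 0.0, -0.0]
ft_force: [-1.1, 0.8, 0.4]
grip_width: 0.0419
grasp_force: 61.9
```

Emit:
jog_arm:
  motion:
    - {"x":0.3,"y":0,"z":-6,"spin":0,"fingers":1}
    - {"x":0.3,"y":0,"z":-10,"spin":0,"fingers":1}
    - {"x":0.3,"y":0,"z":-6,"spin":0,"fingers":1}
    - {"x":0.3,"y":0,"z":-1.5,"spin":0,"fingers":1}
    - {"x":0.3,"y":0,"z":2.5,"spin":0,"fingers":1}
    - {"x":0.3,"y":0,"z":3.5,"spin":0,"fingers":1}
    - {"x":0.3,"y":0,"z":3.5,"spin":0,"fingers":1}

```text
clock: 21.7
eef_pos: [0.5446, -0.0113, 0.1949]
tool_rot: [-0.091, 0.996, 0.0, -0.0]
ft_force: [-1.2, 0.1, -0.5]
grip_width: 0.0419
grasp_force: 61.9
```

Emit:
jog_arm:
  motion:
    - {"x":0.3,"y":0,"z":-6,"spin":0,"fingers":1}
    - {"x":0.3,"y":0,"z":-10,"spin":0,"fingers":1}
    - {"x":0.3,"y":0,"z":-6,"spin":0,"fingers":1}
    - {"x":0.3,"y":0,"z":-2,"spin":0,"fingers":1}
    - {"x":0.3,"y":0,"z":2,"spin":0,"fingers":1}
    - {"x":0.3,"y":0,"z":2,"spin":0,"fingers":1}

```text
clock: 22.45
eef_pos: [0.5444, -0.0114, 0.193]
tool_rot: [-0.091, 0.996, 0.0, 0.0]
ft_force: [-0.6, 0.2, -0.6]
grip_width: 0.0422
grasp_force: 61.9
```

Emit:
jog_arm:
  motion:
    - {"x":0.2,"y":0,"z":-6,"spin":0,"fingers":1}
    - {"x":0.2,"y":0,"z":-10,"spin":0,"fingers":1}
    - {"x":0.2,"y":0,"z":-6,"spin":0,"fingers":1}
    - {"x":0.2,"y":0,"z":-2,"spin":0,"fingers":1}
    - {"x":0.2,"y":0,"z":2,"spin":0,"fingers":1}
    - {"x":0.2,"y":0,"z":2,"spin":0,"fingers":1}

```text
clock: 23.2
eef_pos: [0.545, -0.0113, 0.1924]
tool_rot: [-0.091, 0.996, -0.0, 0.001]
ft_force: [-0.8, -0.1, 3.9]
grip_width: 0.0422
grasp_force: 62.0
```

Emit:
jog_arm:
  motion:
    - {"x":0,"y":0,"z":-6,"spin":0,"fingers":1}
    - {"x":0,"y":0,"z":-10,"spin":0,"fingers":1}
    - {"x":0,"y":0,"z":-7.5,"spin":0,"fingers":1}
    - {"x":0,"y":0,"z":-3.5,"spin":0,"fingers":1}
    - {"x":0,"y":0,"z":0.8,"spin":0,"fingers":1}
    - {"x":0,"y":0,"z":0.8,"spin":0,"fingers":1}

```text
clock: 23.95
eef_pos: [0.5453, -0.0113, 0.1921]
tool_rot: [-0.091, 0.996, -0.0, 0.002]
ft_force: [-1.7, 0.5, 6.8]
grip_width: 0.0423
grasp_force: 62.0
```

Emit:
jog_arm:
  motion:
    - {"x":0,"y":0,"z":-6,"spin":0,"fingers":1}
    - {"x":0,"y":0,"z":-10,"spin":0,"fingers":1}
    - {"x":0,"y":0,"z":-8,"spin":0,"fingers":1}
    - {"x":0,"y":0,"z":-4,"spin":0,"fingers":1}
    - {"x":0,"y":0,"z":0.5,"spin":0,"fingers":1}
    - {"x":0,"y":0,"z":0.5,"spin":0,"fingers":1}

```text
clock: 24.7
eef_pos: [0.5454, -0.0112, 0.1919]
tool_rot: [-0.091, 0.996, -0.0, 0.002]
ft_force: [-2.3, -0.1, 8.3]
grip_width: 0.042
grasp_force: 62.0
```

Emit:
jog_arm:
  motion:
    - {"x":0,"y":0,"z":-6,"spin":0,"fingers":1}
    - {"x":0,"y":0,"z":-10,"spin":0,"fingers":1}
    - {"x":0,"y":0,"z":-8,"spin":0,"fingers":1}
    - {"x":0,"y":0,"z":-4,"spin":0,"fingers":1}
    - {"x":0,"y":0,"z":0.2,"spin":0,"fingers":1}
    - {"x":0,"y":0,"z":0.2,"spin":0,"fingers":1}

```text
clock: 25.45
eef_pos: [0.5455, -0.0112, 0.1918]
tool_rot: [-0.091, 0.996, -0.0, 0.002]
ft_force: [-1.8, 0.1, 9.4]
grip_width: 0.0418
grasp_force: 62.1
```

The cotter has stopped: force rises to 13 N with no travel. Returning the mallet to where it stood.

Emit:
jog_arm:
  motion:
    - {"x":0,"y":0,"z":-10,"spin":0,"fingers":1}
    - {"x":0,"y":0,"z":-40,"spin":0,"fingers":1}
    - {"x":0,"y":0,"z":-60,"spin":0,"fingers":1}
    - {"x":8,"y":-20,"z":-65,"spin":0,"fingers":1}
    - {"x":23,"y":-60,"z":-65,"spin":0,"fingers":1}
    - {"x":43,"y":-110,"z":-65,"spin":0,"fingers":1}
    - {"x":63,"y":-160,"z":-65,"spin":0,"fingers":1}
    - {"x":83,"y":-210,"z":-65,"spin":0,"fingers":1}

```text
clock: 26.45
eef_pos: [0.5, -0.2344, 0.2538]
tool_rot: [-0.091, 0.996, 0.0, -0.0]
ft_force: [1.1, -0.6, -3.2]
grip_width: 0.0423
grasp_force: 61.9
```

```bash
python3 - <<'E'
from h import *
go(.481,-.3443,.0356,190.5);print(st()[2][2].round(4))
E
```

```text
clock 26.45 shift [  38.4 -104.8  218.1] spin -0.1 | now [ 0.5    -0.2344  0.2538] -169.6 j6 -0.62 F [ 1.1 -0.6 -3.2] w 0.0423
[ 8.e-04  7.e-04 -1.e+00]
```

Emit:
jog_arm:
  motion:
    - {"x":13,"y":-40,"z":0,"spin":0,"fingers":1}
    - {"x":28,"y":-78,"z":10,"spin":0,"fingers":1}
    - {"x":36,"y":-98,"z":40,"spin":0,"fingers":1}
    - {"x":36,"y":-98,"z":90,"spin":0,"fingers":1}
    - {"x":36,"y":-98,"z":140,"spin":0,"fingers":1}
    - {"x":36,"y":-98,"z":175,"spin":0,"fingers":1}
    - {"x":36,"y":-98,"z":190,"spin":0,"fingers":1}
    - {"x":36,"y":-98,"z":190,"spin":0,"fingers":1}

```text
clock: 27.45
eef_pos: [0.4824, -0.3355, 0.0634]
tool_rot: [-0.091, 0.996, 0.001, -0.001]
ft_force: [0.3, -0.2, -3.1]
grip_width: 0.0422
grasp_force: 61.9
```

```bash
python3 - <<'E'
from h import *
go(.481,-.3443,.0356,190.5)
E
```

```text
clock 27.45 shift [ 2.9 -8.4 27.8] spin -0.1 | now [ 0.4824 -0.3355  0.0634] -169.6 j6 -0.79 F [ 0.3 -0.2 -3.1] w 0.0422
```

Emit:
jog_arm:
  motion:
    - {"x":1.5,"y":-4,"z":10,"spin":0,"fingers":1}
    - {"x":2.9,"y":-8,"z":18,"spin":0,"fingers":1}
    - {"x":2.9,"y":-8,"z":23,"spin":0,"fingers":1}
    - {"x":2.9,"y":-8,"z":25.5,"spin":0,"fingers":1}
    - {"x":2.9,"y":-8,"z":27,"spin":0,"fingers":1}
    - {"x":2.9,"y":-8,"z":28,"spin":0,"fingers":1}
    - {"x":2.9,"y":-8,"z":28,"spin":0,"fingers":1}

```text
clock: 28.32
eef_pos: [0.4817, -0.3442, 0.0364]
tool_rot: [-0.091, 0.996, -0.0, 0.0]
ft_force: [-1.3, 0.1, -2.8]
grip_width: 0.0422
grasp_force: 61.9
```

Emit:
jog_arm:
  motion:
    - {"x":0,"y":0,"z":0.7,"spin":0,"fingers":1}
    - {"x":0,"y":0,"z":1.3,"spin":0,"fingers":1}
    - {"x":0,"y":0,"z":1.3,"spin":0,"fingers":1}

```text
clock: 28.7
eef_pos: [0.482, -0.3443, 0.0357]
tool_rot: [-0.091, 0.996, -0.0, 0.001]
ft_force: [0.3, 1.0, 1.5]
grip_width: 0.042
grasp_force: 61.8
```

Touched down. Releasing and rising.

Emit:
jog_arm:
  motion:
    - {"x":0,"y":0,"z":0,"spin":0,"fingers":0}
    - {"x":0,"y":0,"z":0,"spin":0,"fingers":-0.5}
    - {"x":0,"y":0,"z":0,"spin":0,"fingers":-1}
    - {"x":0,"y":0,"z":0,"spin":0,"fingers":-1}
    - {"x":0,"y":0,"z":-15,"spin":0,"fingers":-1}
    - {"x":0,"y":0,"z":-50,"spin":0,"fingers":-1}
    - {"x":0,"y":0,"z":-100,"spin":0,"fingers":-1}
    - {"x":0,"y":0,"z":-150,"spin":0,"fingers":-1}

```text
clock: 29.7
eef_pos: [0.4815, -0.3443, 0.1875]
tool_rot: [-0.091, 0.996, -0.0, 0.0]
ft_force: [-0.1, -1.2, 0.0]
grip_width: 0.0854
grasp_force: 0.0
```

```bash
python3 - <<'E'
from h import *
go(.48,-.344,.2,190)
b=camera("scene");a=camera("top")
def cr(c,x,y,w,h,W,H): return cv2.resize(c["pixels"][y:y+h,x:x+w],(W,H),interpolation=cv2.INTER_CUBIC)
m=np.hstack([cr(b,280,170,90,100,400,444),cr(b,180,150,90,100,400,444)])
cv2.imwrite("pics/fin.png",m[:,:,::-1])
for z in(.15,.155,.16,.165): print(z,(proj(b,[.545,-.0117,z])[0]-[280,170])*4.44)
E
```

```text
clock 29.70 shift [  1.4   0.5 -12.5] spin 0.4 | now [ 0.4815 -0.3443  0.1875] -169.6 j6 -0.80 F [-0.1 -1.2  0. ] w 0.0854
0.15 [204.79029999 157.88685825]
0.155 [205.01393198 150.79259555]
0.16 [205.23864917 143.66333305]
0.165 [205.46445844 136.49884338]
```

View pics/fin.png

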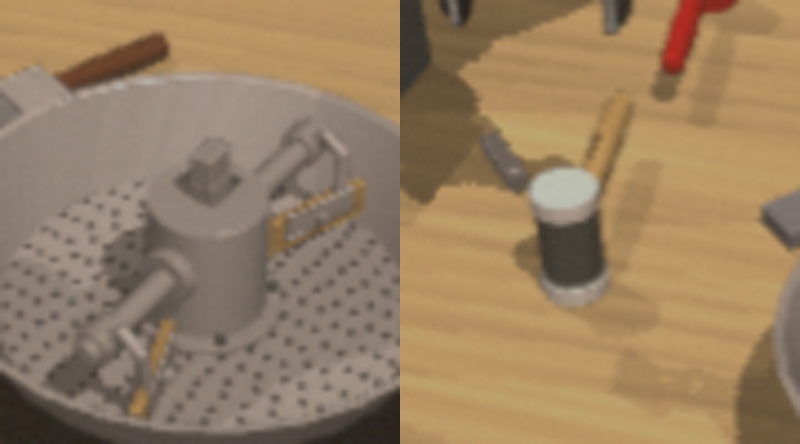

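The cotter is driven in (head top at crop (211,148), about 31 mm above the hub) and the mallet stands free on the bench. Handing in.

```bash
python3 -c "
from workcell import bot
print(bot.job_done())"
```

```text
the job is handed in; nothing more can be done
None
```

I started the cotter by hand, then tapped it down with light mallet blows until it stopped (13 N on the last blow, no further travel). The mallet is back standing on the bench and the job is handed in; I judged the arm tight by feel, as the draw can't be measured.

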